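# Set the valve to float and prove it with the depth rod

## Robot

A 6-joint arm with a two-finger parallel gripper is mounted at the origin on the work surface. World frame = base frame: x ahead of the robot, y to its left, z up, the work surface at z = 0. Lengths are in m, angles in rad, forces in N, time in s.
With the tool pointing down it reaches from about 0.25 to 0.775 m from the base axis. Payload 4 kg.
Tool frame: the origin (TCP) lies at the very end of the fingers, on their centre line; the grasp point (between the pads) lies 19 mm behind it; z points along the fingers, y is the direction in which the jaws open and shut (so a half turn about z gives the same grasp; the last joint's range is limited). The gripper opens to 94 mm and grips with 3 to 60 N. Pads are 16 mm wide; open, the fingers measure 119 mm over their backs; the gripper's body (75 mm by 177 mm) begins 78 mm behind the grasp point.
Start: joints at [1.013, 0.087, 1.371, -0, 1.684, -0.103], TCP at [0.242, 0.494, 0.206] pointing down, gripper open.
Joint ranges: [-3.1, 3.1], [-0.76, 2.03], [0.27, 2.55], [-1.08, 4.22], [0.17, 2.65], [-2.57, 2.57]. Speed limits (rad/s): [2.79, 2.79, 3.14, 3.14, 3.14, 3.14].

## Interface

Orientations are given as [roll, pitch, yaw] about the fixed x, y, z axes, in that order (R = Rz(yaw) Ry(pitch) Rx(roll)).
In Python, from bench import robot, snapshot, calibration gives the robot as it stands. The module is installed in compiled form; this text tells all that it offers.
- The arm moves only by the tool servo_tool, never from a script. Its argument "series" is text: rows parted by semicolons, each of 5 numbers parted by spaces: the closure, from -1 (fully open) to 1 (shut), then the shift along the tool's x, y, z in cm, then the turn about the tool's z in rad. A call has 1 to 20 rows; each row is the pose to reach, as a shift and turn from the pose commanded when the call began, along the tool's axes at that moment; what a row does not reach only later rows make up. A row lasts 1/12 s, in which the tool goes at most 41.7 mm and 7.16 degrees, less where a joint would pass 70% of its speed; a pose out of reach is approached as far as the arm can. A call with a gripper value outside its range is refused whole. The fingers move at their own pace and stop on an object; the grip force is fixed at half the most. Time passes only in rows, so rows that repeat a pose let the fingers close. It gives the time, the measured TCP pose, the force and the opening at its end, in the units of the state.
- robot.get_obs(): the state, without advancing time (a new reading comes with each control period).
- snapshot(name): name is "scene" or "top" or "wrist"; returns (picture, depth): 420x560x3 uint8, red, green, blue; 420x560 float32, m along the optical axis (not along the pixel's ray), 0 where there is no reading.
- calibration(name): a dict with "fx", "fy", "cx", "cy" (pixels), "rvec" (rotation vector, rad) and "tvec" (3), from world to camera coordinates, as OpenCV has them; the wrist camera has in their place "tool_from_camera" (4x4, takes a point from camera to tool coordinates, whose origin is the TCP and whose axes are the flange's). Camera axes: x right, y down, z forward; pixel columns grow to the right and rows downward; lengths in m; the calibration is good to about 2 mm. A picture is of the moment at which its call begins: read the wrist's pose just before it. calibration takes no time and is no camera call.
- robot.close_job(): hands the job in, once; it reports no verdict.
The state is a dict: "time": time; "joint_positions": joint angles; "qvel": joint speeds; "joint_torque": joint torques, N m; "tool_pos": TCP position; "ee_rot": TCP orientation; "wrist_force": force on the tool from outside, world axes, zero at the start; "wrist_torque": the same for the moment, N m; "width": finger opening in m.
Only numpy, scipy, OpenCV 4.12 (cv2) and the standard library are available. Lean on these libraries where they do the work, as an engineer would, in place of code of your own. Each camera call takes 0.05 s, during which the arm holds its last target. There are 200 camera calls.

## Task

Push the hydraulic valve's long ball-ended lever away from you, past its stiff detent, until it clicks into the float notch and stays there by itself. Then take the long depth rod (not the short drift) out of the rack and lower it into the sloping gauge port on top of the valve until it bottoms in the bore, and leave it standing there. Leave the lever in float, and do not shift the rack's drift or the other things on the bench.

Things in the scene. Friction and masses are not known exactly. Their poses are not given: they have to be found in the camera images.
- valve: hydraulic control valve on a fixed dark steel stand (base plate 220 x 250 mm) bolted to the bench; origin on the bench below the gauge port's mouth; x points away from the operator's side, y to the left (towards the lever), z up. The grey valve head (100 x 90 x 86 mm) on it is tipped 30 degrees (0.524 rad) towards the operator (-x)
- port_mouth (a point): centre of the gauge port's mouth: a round hole of 23 mm diameter in a steel boss of 42 mm, 135 mm above the bench. z is the bore's axis, pointing out of the hole, 30 degrees from vertical, leaning to the valve's -x; y is the valve's y. The bore is 80 mm deep, with a flat floor. Unless the lever is in float, the valve's spool closes it 39 mm below the mouth; in float a window in the spool opens it
- bore_floor (a point): centre of the floor of the gauge bore, 80 mm down its axis from port_mouth
- lever (a joint): lever angle, rad: 0 in neutral (parallel to the bore, leaning 30 degrees towards the operator), growing as the knob is pushed away (valve +x); stop at 0.76. A spring returns it to neutral (1 to 4 N at the knob); from 0.2 rad a detent adds to this, 15 N in all at the knob near 0.29 rad; past 0.46 rad it snaps by itself into the float notch at about 0.70 and stays (8 N pulls it out)
- lever_knob (a point): centre of the lever's black ball knob, 34 mm diameter, on a 12 mm steel bar 140 mm from the pivot; about 204 mm above the bench in neutral, 221 mm in float
- lever_pivot (a point): pivot of the lever, 83 mm above the bench, 100 mm to the left (valve +y) of the bore's axis; the lever turns about the valve's y axis
- rack: fixed aluminium block 70 x 150 x 55 mm (x, y, z), origin at the centre of its underside; two upright blind holes of 19 mm diameter, 45 mm deep, at y = -40 and +40 mm; the depth rod stands in one of them, the drift in the other
- rod_mid (a point): half-way point of the depth rod: steel, 190 mm long overall, 0.22 kg: a shaft 14 mm in diameter and 130 mm long with a thicker round handle, 26 mm in diameter and 60 mm long, at its upper end. z runs along it from tip to handle. The handle's middle is 65 mm above this point, the tip 95 mm below it. It starts upright, tip 10 mm above the bench, handle top at 200 mm
- rod_tip (a point): flat lower end of the depth rod, on its axis, 95 mm below rod_mid
- drift: short dark steel drift standing in the other hole of the rack: 130 mm long, thickened shaft of 20 mm with a flat 32 mm head at the top (140 mm above the bench); to be left alone. Origin at its lower end
- bearing: steel ball bearing, 80 mm diameter, 24 mm high, lying to the right of the valve; bystander
- wrench: steel wrench, 200 mm long, lying in front of the valve; bystander
- hammer: hammer, 250 mm long, lying at the left; bystander
- gear: dark steel gear wheel with hub, about 106 mm diameter, 40 mm high, lying beyond the rack; bystander
- oil: grey oil bottle, 170 mm high, at the left; bystander
There are look-alikes about, which are no part of the job. What is shaped like the part that bears rod_mid but green or purple is not meant.

How it is judged:
By the outcome, as a careful person would: the job done as asked, in the order asked, and still so for the second after the job is handed in, with the robot touching nothing.
It also fails if it takes over 72 s, if anything falls off the work surface, if the arm or the gripper's body presses on something with over 40 N, if the wrist force passes 120 N, or if a joint passes its speed limit or range.

## Working session

There is one attempt and no reset: what is moved stays moved. The work goes in short steps, Python scripts to look and compute and a tool call to move; the robot and the scene stay as the last step left them, time stands still between calls to the robot, and variables do not carry over. Pictures are saved under pics/ and viewed, about 8 in all and at most 12, crops included, and the job is handed in when it is done.

Besides the shell and the picture viewer there is one more tool, called after "Call:" as name(argument=value, ...) on one line, values as JSON. servo_tool: Moves the arm, as the interface text tells. Its arguments: {"type":"object","properties":{"series":{"type":"string"}},"required":["series"]}

```bash
mkdir -p pics
python3 - <<'E'
from bench import robot,snapshot,calibration
import cv2,numpy as np
print(robot.get_obs())
for n in("scene","top"):
    p,d=snapshot(n);cv2.imwrite(f"pics/{n}0.png",p[...,::-1]);np.savez(f"pics/{n}0.npz",p=p,d=d)
    print(n,calibration(n))
print(calibration("wrist"))
E
```

```text
{'time': 0.0, 'joint_positions': array([ 1.01292524e+00,  8.79251949e-02,  1.37222573e+00, -2.32025615e-06,
        1.68358556e+00, -1.03101679e-01]), 'qvel': array([-1.57356046e-03,  4.63757274e-05, -1.73476626e-03,  8.75047865e-04,
       -1.37205636e-03, -1.46453312e-03]), 'joint_torque': array([ 1.28239490e-04, -3.40174592e+01, -3.02433372e+01,  7.17142364e-02,
        3.29215906e-02, -1.77108714e-04]), 'tool_pos': array([0.24130959, 0.49363741, 0.20433493]), 'ee_rot': array([-3.13945997e+00, -2.18346652e-04,  2.68682276e+00]), 'wrist_force': array([0.41780533, 0.04643709, 0.51054686]), 'wrist_torque': array([-0.04053181,  0.02720897,  0.00616694]), 'width': 0.09423215546526292}
scene {'fx': 456.6843057246537, 'fy': 456.6843057246537, 'cx': 283.79694931654336, 'cy': 217.97132520528982, 'rvec': array([ 2.18805793,  0.73731127, -0.33218232]), 'tvec': array([-0.44884701, -0.1010093 ,  1.46359301])}
top {'fx': 496.1027510987271, 'fy': 496.1027510987271, 'cx': 278.16782087591196, 'cy': 212.79693760788928, 'rvec': array([ 2.16880416, -2.21833044,  0.07983136]), 'tvec': array([0.02621816, 0.55228312, 1.51641666])}
{'fx': 322.6915751441533, 'fy': 322.6915751441533, 'cx': 284.53367401307787, 'cy': 212.4022981393609, 'tool_from_camera': array([[ 4.31850157e-04, -9.66183621e-01, -2.57854656e-01,
         7.49902774e-02],
       [ 9.99999884e-01,  3.62810481e-04,  3.15327110e-04,
         4.64963031e-05],
       [-2.11111518e-04, -2.57854762e-01,  9.66183666e-01,
        -1.80147589e-01],
       [ 0.00000000e+00,  0.00000000e+00,  0.00000000e+00,
         1.00000000e+00]])}
```

View pics/scene0.png

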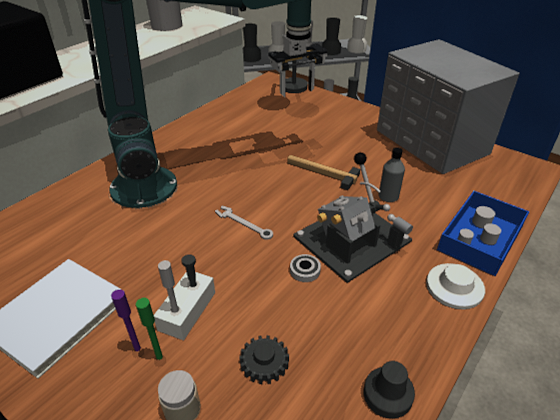

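View pics/top0.png

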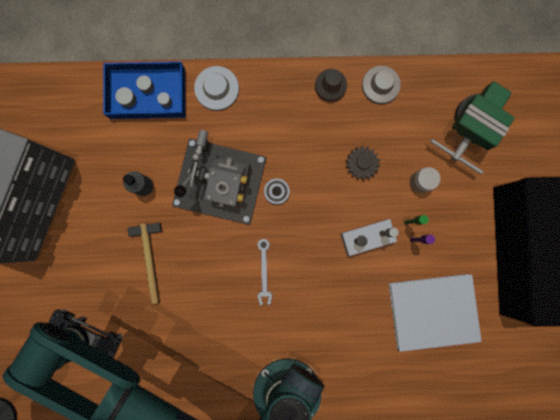

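The scene view shows the valve (345,225) with its knob at (360,158), and the rack with rod at (167,285) and drift at (190,268). In the top view the valve is at (220,183), the knob at (180,190), the rod handle at (393,232) and the drift at (361,241).

```bash
cat > h.py <<'E'
import numpy as np,cv2
from bench import robot,snapshot,calibration
from scipy.spatial.transform import Rotation as Ro
def T_world_cam(n,obs=None):
    c=calibration(n);T=np.eye(4)
    if n=="wrist":
        T[:3,:3]=Ro.from_euler('xyz',obs['ee_rot']).as_matrix();T[:3,3]=obs['tool_pos'];return T@c['tool_from_camera']
    R=cv2.Rodrigues(c['rvec'])[0];T[:3,:3]=R.T;T[:3,3]=-R.T@c['tvec'];return T
def cloud(n,d,obs=None):
    c=calibration(n);v,u=np.mgrid[:d.shape[0],:d.shape[1]]
    P=np.stack([(u-c['cx'])/c['fx']*d,(v-c['cy'])/c['fy']*d,d],-1);T=T_world_cam(n,obs)
    W=P@T[:3,:3].T+T[:3,3];W[d==0]=np.nan;return W
def ray(n,u,v,z,obs=None):
    c=calibration(n);T=T_world_cam(n,obs);r=T[:3,:3]@[(u-c['cx'])/c['fx'],(v-c['cy'])/c['fy'],1]
    return T[:3,3]+r*(z-T[2,3])/r[2]
E
python3 - <<'E'
from h import *
S=np.load('pics/top0.npz');W=cloud('top',S['d']);p=S['p']
for u,v in[(180,190),(393,232),(361,241),(222,165),(240,185)]:
    w=W[v-6:v+7,u-6:u+7].reshape(-1,3);zt=np.nanmax(w[:,2]);k=w[w[:,2]>zt-.012];print(u,v,k.mean(0).round(4),k.ptp(0).round(3) if hasattr(k,'ptp') else np.ptp(k,0).round(3),len(k))
print('bench z',np.nanmedian(W[300:330,200:240,2]))
for n,(x0,y0,x1,y1) in dict(top=(165,125,275,230),scene=(285,140,420,285)).items():
    S=np.load(f'pics/{n}0.npz');cv2.imwrite(f'pics/{n}c.png',cv2.resize(S['p'][y0:y1,x0:x1,::-1],None,fx=4,fy=4,interpolation=cv2.INTER_CUBIC))
a=cv2.imread('pics/topc.png');b=cv2.imread('pics/scenec.png')
b=b[:560,:];H=max(a.shape[0],b.shape[0])
im=np.hstack([cv2.copyMakeBorder(x,0,H-x.shape[0],0,0,0) for x in(a,b)]);print(im.shape)
cv2.imwrite('pics/both.png',cv2.resize(im,(800,int(H*800/im.shape[1]))))
E
```

```text
180 190 [0.6072 0.2793 0.2197] [0.025 0.024 0.012] 71
393 232 [ 0.4827 -0.2973  0.2005] [0.024 0.024 0.012] 67
361 241 [ 0.4617 -0.2206  0.1405] [0.029 0.031 0.011] 91
222 165 [0.6702 0.174  0.1508] [0.013 0.034 0.012] 39
240 185 [0.6391 0.1286 0.1447] [0.02  0.035 0.012] 23
bench z 0.00038598487510799195
(560, 980, 3)
```

View pics/both.png

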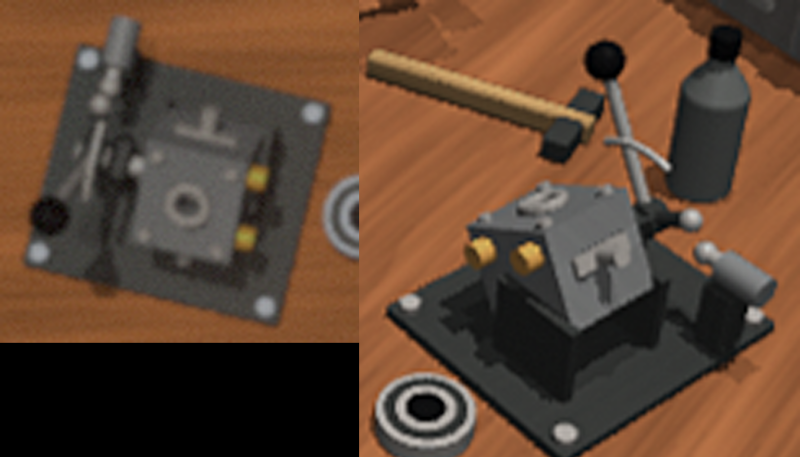

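The enlarged view shows the port ring at about (222.3,188.1) in top-view pixels. The base-plate bolts, in crop pixels, are at (38,252), (88,60), (312,113) and (265,307).

Run:
```python
from h import *
s=.30625
B=[ray('top',165+u*s,125+v*s,.013) for u,v in[(38,252),(88,60),(312,113),(265,307)]]
B=np.array(B);print(B.round(4));fx=(B[1]-B[0]+B[2]-B[3]);fy=B[1]-B[2]+B[0]-B[3]
print('yaw',np.arctan2(fx[1],fx[0]),np.arctan2(-fy[0],fy[1]),B.mean(0))
m=ray('top',165+187*s,125+206*s,.135);print('mouth',m)
# depth check of head top plane
S=np.load('pics/top0.npz');W=cloud('top',S['d'])
w=W[180:198,212:234].reshape(-1,3);w=w[(w[:,2]>.09)]
c=np.median(w,0);U,_,Vt=np.linalg.svd(w-c);print(c,Vt[2]*np.sign(Vt[2,2]))
print('n yaw',np.arctan2(Vt[2,1],Vt[2,0]))
yaw=np.arctan2(fx[1],fx[0]);ex=np.array([np.cos(yaw),np.sin(yaw),0]);ey=np.array([-ex[1],ex[0],0])
k=np.array([m[0],m[1],0])
bf=m-.08*(np.array([0,0,.866])-.5*ex)
# pivot at x? knob neutral = pivot+.14*(bore dir)
kn=np.array([.6072,.2793,.204]);print('knob in valve',(kn-k)@ex,(kn-k)@ey)
```

```text
[[0.593  0.3276 0.013 ]
 [0.7763 0.278  0.013 ]
 [0.7205 0.0649 0.013 ]
 [0.5359 0.1132 0.013 ]]
yaw -0.2601827064267343 -0.2580216567208495 [0.65643588 0.19592182 0.013     ]
mouth [0.61965705 0.17318149 0.135     ]
[0.61941336 0.17433216 0.12700955] [-0.55719732  0.15334692  0.81609795]
n yaw 2.8730301402069984
knob in valve -0.03933752334160966 0.09934220945008161
```

Call:
servo_tool(series="1 0 0 -3 -0.1; 1 0 0 -6 -0.19; 1 0 0 -6 -0.19; 1 0 0 -6 -0.19")

```text
time: 0.43
tool_pos: [0.242, 0.4948, 0.2674]
ee_rot: [3.138, 0.001, 2.876]
wrist_force: [0.1, -0.0, -0.2]
width: 0.071
```

```bash
cat >> h.py <<'E'
YAW=-.26;M=np.array([.6197,.1732,0]);EX=np.array([np.cos(YAW),np.sin(YAW),0]);EY=np.array([-EX[1],EX[0],0]);EZ=np.array([0,0,1.])
def val(p): p=np.asarray(p)-M;return np.array([p@EX,p@EY,p[2]])
def wor(v): return M+v[0]*EX+v[1]*EY+v[2]*EZ
def shift(target,o=None):  # cm in tool axes
    o=o or robot.get_obs();R=Ro.from_euler('xyz',o['ee_rot']).as_matrix();return (R.T@(np.asarray(target)-o['tool_pos'])*100).round(2)
E
python3 - <<'E'
from h import *
o=robot.get_obs();print(o['time'],o['ee_rot'],o['width'],val(o['tool_pos']))
for v in [(-.10,.1,.265),(-.10,.1,.195),(.02,.1,.195)]: print(v,wor(v),shift(wor(v),o))
E
```

```text
0.4333 [3.13765496e+00 1.16475871e-03 2.87604611e+00] 0.07102527661199143 [-0.44764621  0.21370613  0.26741645]
(-0.1, 0.1, 0.265) [0.54876906 0.29554705 0.265     ] [-34.83 -11.18   0.24]
(-0.1, 0.1, 0.195) [0.54876906 0.29554705 0.195     ] [-34.82 -11.21   7.24]
(0.02, 0.1, 0.195) [0.66473585 0.26469739 0.195     ] [-46.82 -11.14   7.25]
```

Call:
servo_tool(series="1 -4 -1.3 0 0; 1 -8 -2.6 0 0; 1 -12 -3.9 0 0; 1 -16 -5.2 0 0; 1 -20 -6.5 0 0; 1 -24 -7.8 0 0; 1 -28 -9.1 0 0; 1 -32 -10.4 0 0; 1 -34.8 -11.2 0 0; 1 -34.8 -11.2 3 0; 1 -34.8 -11.2 7 0; 1 -34.8 -11.2 7.2 0; 1 -34.8 -11.2 7.2 0; 1 -36.8 -11.2 7.2 0")

```text
time: 1.6
tool_pos: [0.5653, 0.2914, 0.1947]
ee_rot: [3.141, -0.002, 2.88]
wrist_force: [0.0, 0.8, 0.2]
width: 0.0008
```

Call:
servo_tool(series="1 -1 0 0 0; 1 -2 0 0 0; 1 -3 0 0 0; 1 -4 0 0 0; 1 -5 0 0 0; 1 -6 0 0 0; 1 -7 0 0 0; 1 -8 0 0 0; 1 -9 0 0 0; 1 -10 0 0 0; 1 -10 0 0 0; 1 -10 0 0 0")

```text
time: 2.6
tool_pos: [0.6652, 0.264, 0.1957]
ee_rot: [3.14, 0.004, 2.877]
wrist_force: [-0.2, -0.1, -0.0]
width: 0.0007
```

Run:
```python
from h import *
o=robot.get_obs();print(o['time'],o['wrist_force'],val(o['tool_pos']))
p,d=snapshot('scene');cv2.imwrite('pics/s1.png',cv2.resize(p[100:300,270:470,::-1],None,fx=3,fy=3))
```

```text
2.6 [-0.17616031 -0.12436351 -0.0164214 ] [0.02058832 0.09941716 0.19570716]
```

View pics/s1.png

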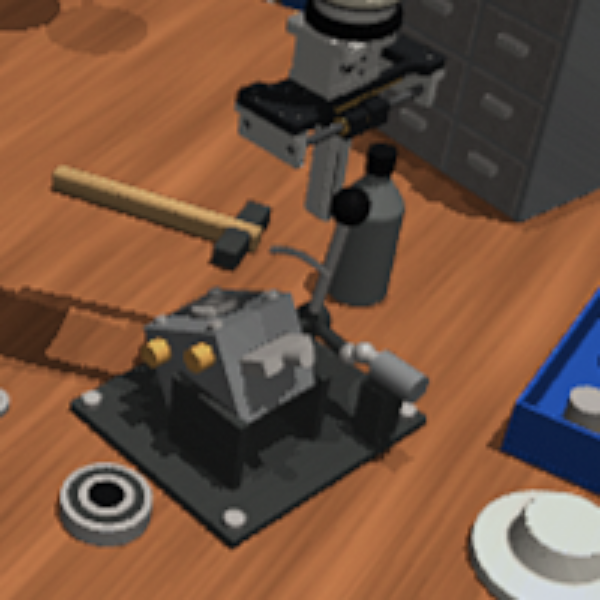

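Lever appears to be in float and the fingers carry no force. I'll lift clear, look at the lever and port, and check the poses of the rod neighbours.

Call:
servo_tool(series="1 0.5 0 0 0; 1 1 0 -3 0; 1 1 0 -7 0; 1 1 0 -10.5 0; 1 2 -3.5 -10.5 0; 1 2 -7 -10.5 0; 1 2 -10 -10.5 0; 1 2 -10 -10.5 0; 1 2 -10 -10.5 0")

```text
time: 3.4
tool_pos: [0.6181, 0.1712, 0.2991]
ee_rot: [3.141, 0.001, 2.875]
wrist_force: [0.5, 1.4, -0.1]
width: 0.0008
```

Run:
```python
from h import *
o=robot.get_obs();print(o['time'],o['wrist_force'],val(o['tool_pos']))
p,d=snapshot('wrist');cv2.imwrite('pics/w1.png',p[...,::-1]);np.savez('pics/w1.npz',p=p,d=d,o=np.r_[o['tool_pos'],o['ee_rot']])
W=cloud('wrist',d,o);V=(W-M)@np.array([EX,EY,EZ]).T
k=(V[...,2]>.19)&(V[...,2]<.25)&(V[...,1]>.06)&(V[...,1]<.14)
w=V[k];print('knob',k.sum(),w.mean(0) if k.sum() else 0, w.max(0) if k.sum() else 0)
S=np.load('pics/top0.npz');Wt=cloud('top',S['d'])
for u,v in[(421,219),(428,240)]:
    w=Wt[v-5:v+6,u-5:u+6].reshape(-1,3);k=w[w[:,2]>np.nanmax(w[:,2])-.012];print(k.mean(0))
```

```text
3.4 [ 0.496873    1.40343555 -0.14740896] [-0.00102025 -0.0023716   0.29910774]
knob 1391 [0.04304035 0.09725091 0.22994117] [0.06297742 0.11564863 0.24055257]
[ 0.51629125 -0.38211102  0.1904214 ]
[ 0.46159475 -0.39810359  0.1905713 ]
```

View pics/w1.png

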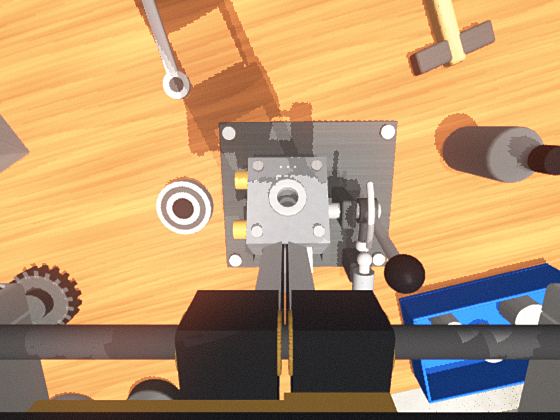

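The wrist picture shows the port ring at about (287,197) and the knob at (404,273), leaning away, so the lever is in float. Next I'll refine the mouth and work out the move to the rod.

Run:
```python
from h import *
S=np.load('pics/w1.npz');o=dict(tool_pos=S['o'][:3],ee_rot=S['o'][3:])
g=cv2.cvtColor(S['p'],cv2.COLOR_RGB2GRAY)
roi=g[170:225,262:312]
c=cv2.HoughCircles(cv2.GaussianBlur(cv2.resize(roi,None,fx=4,fy=4,interpolation=cv2.INTER_CUBIC),(5,5),0),cv2.HOUGH_GRADIENT,1,20,param1=120,param2=20,minRadius=25,maxRadius=90)
for q in c[0][:4]:
    u,v=262+q[0]/4,170+q[1]/4;print(u,v,q[2]/4,val(ray('wrist',u,v,.135,o)))
W=cloud('wrist',S['d'],o);V=(W-M)@np.array([EX,EY,EZ]).T
k=V[262:284,394:414].reshape(-1,3);print('knob',np.median(k,0), val(ray('wrist',404,273,.221,o)))
T=T_world_cam('scene');A=np.load('pics/scene0.npz');Ws=cloud('scene',A['d'])
k=(abs(Ws[...,0]-.4827)<.03)&(abs(Ws[...,1]+.2973)<.03)&(Ws[...,2]>.193);w=Ws[k];print('rod scene',w.mean(0),w.min(0),w.max(0))
print(shift([.4827,-.2973,.151]))
```

```text
287.375 197.375 18.35 [-0.00094932  0.00103103  0.135     ]
289.625 192.625 14.825 [-0.0062088   0.00349838  0.135     ]
287.375 206.625 9.625 [0.00944406 0.0009858  0.135     ]
285.125 201.875 15.5 [ 0.00407027 -0.00145383  0.135     ]
knob [nan nan nan] [0.04843286 0.10175501 0.221     ]
rod scene [ 0.48228356 -0.29990313  0.19986917] [ 0.4682512  -0.31208004  0.19333147] [ 0.49367449 -0.2869761   0.20315809]
[  0.76 -48.88  14.72]
```

Call:
servo_tool(series="-0.3 0 -4 0 0; -0.3 0 -8 0 0; -0.3 0 -12 0 0; -0.3 0 -16 0 0; -0.3 0.2 -20 0 0; -0.3 0.4 -24 0 0; -0.3 0.6 -28 0 0; -0.3 0.8 -32 0 0; -0.3 0.8 -36 0 0; -0.3 0.8 -40 0 0; -0.3 0.8 -44 0 0; -0.3 0.8 -47 0 0; -0.3 0.8 -49 0 0; -0.3 0.8 -49 3 0; -0.3 0.8 -49 5 0; -0.3 0.8 -49 5 0; -0.3 0.8 -49 5 0")

```text
time: 4.87
tool_pos: [0.4828, -0.2974, 0.2468]
ee_rot: [3.14, -0.003, 2.878]
wrist_force: [1.1, -1.9, 0.4]
width: 0.061
```

Run:
```python
from h import *
o=robot.get_obs();print(o['time'],o['tool_pos'],o['width'])
p,d=snapshot('wrist');cv2.imwrite('pics/w2.png',p[...,::-1])
W=cloud('wrist',d,o)
k=(abs(W[...,0]-.4825)<.03)&(abs(W[...,1]+.2985)<.03)&(W[...,2]>.185)&(W[...,2]<.215);w=W[k];print('rod wrist',len(w),w.mean(0),w.min(0),w.max(0))
print(shift([.4825,-.2985,.151]))
```

```text
4.8667 [ 0.48280331 -0.29744442  0.24678882] 0.06095030382092148
rod wrist 1054 [ 0.487444   -0.29943648  0.1990458 ] [ 0.47590867 -0.31264444  0.18503409] [ 0.50252767 -0.28728972  0.20253918]
[ 0.07 -0.09  9.77]
```

View pics/w2.png

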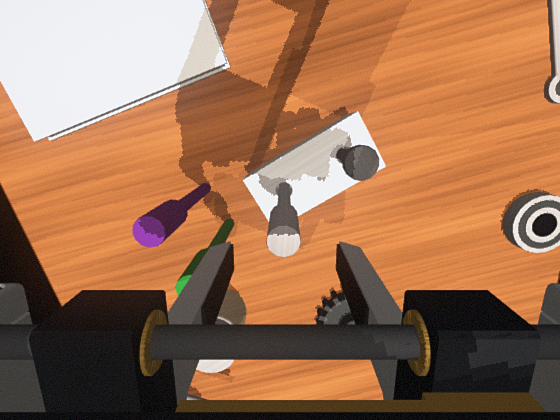

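The rod handle's top at (284,240) sits centred between the fingers, and the drift at (360,162) is clear of them. Descending to grip.

Call:
servo_tool(series="-0.3 -0.2 0 3 0; -0.3 -0.2 -0.1 6 0; -0.3 -0.2 -0.1 8.5 0; -0.3 -0.2 -0.1 9.6 0; -0.3 -0.2 -0.1 9.6 0; 1 -0.2 -0.1 9.6 0; 1 -0.2 -0.1 9.6 0; 1 -0.2 -0.1 9.6 0; 1 -0.2 -0.1 9.6 0; 1 -0.2 -0.1 9.6 0; 1 -0.2 -0.1 9.6 0; 1 -0.2 -0.1 8.6 0; 1 -0.2 -0.1 7 0; 1 -0.2 -0.1 5 0; 1 -0.2 -0.1 3 0; 1 -0.2 -0.1 0 0; 1 -0.2 -0.1 -3 0; 1 -0.2 -0.1 -6 0; 1 -0.2 -0.1 -8 0; 1 -0.2 -0.1 -8 0")

```text
time: 6.58
tool_pos: [0.4852, -0.3009, 0.3345]
ee_rot: [-3.138, 0.009, 2.877]
wrist_force: [-0.1, -0.5, -2.3]
width: 0.0246
```

Run:
```python
from h import *
o=robot.get_obs();print(o['time'],o['tool_pos'],o['width'],o['wrist_force'],val(o['tool_pos']))
# wrist: rod points in tool frame
p,d=snapshot('wrist');R=Ro.from_euler('xyz',o['ee_rot']).as_matrix()
P=(cloud('wrist',d,o)-o['tool_pos'])@R
k=(abs(P[...,1])<.02)&(abs(P[...,0])<.05)&(P[...,2]>-.06)&(P[...,2]<.2)
w=P[k]
for a in np.arange(-.06,.2,.02):
    q=w[(w[:,2]>a)&(w[:,2]<a+.02)]
    if len(q)>5: print(round(a+.01,3),len(q),q.min(0).round(4),q.max(0).round(4))
cv2.imwrite('pics/w3.png',p[...,::-1])
```

```text
6.5833 [ 0.48518409 -0.30092034  0.33453789] 0.024588038534083423 [-0.09808165 -0.48386096 -2.33489092] [-0.00810771 -0.49276657  0.33453789]
-0.05 3237 [-0.0156 -0.02   -0.06  ] [ 0.0104  0.0199 -0.04  ]
-0.03 1482 [-0.0027 -0.02   -0.04  ] [ 0.0103  0.02   -0.02  ]
-0.01 1010 [-0.0007 -0.02   -0.02  ] [ 0.0101  0.02   -0.    ]
0.01 266 [-0.0019 -0.0122  0.    ] [0.0108 0.013  0.0119]
0.03 121 [ 0.0012 -0.0059  0.0256] [0.0067 0.0069 0.0399]
0.05 166 [ 0.0007 -0.0062  0.04  ] [0.008  0.0074 0.06  ]
0.07 129 [ 0.0032 -0.0061  0.06  ] [0.009  0.0072 0.0798]
0.09 106 [ 0.0028 -0.0057  0.0802] [0.01   0.0075 0.0999]
0.11 84 [ 0.0062 -0.0059  0.1002] [0.0114 0.0073 0.1197]
0.13 68 [ 0.0059 -0.0054  0.1201] [0.0127 0.0076 0.1388]
```

View pics/w3.png

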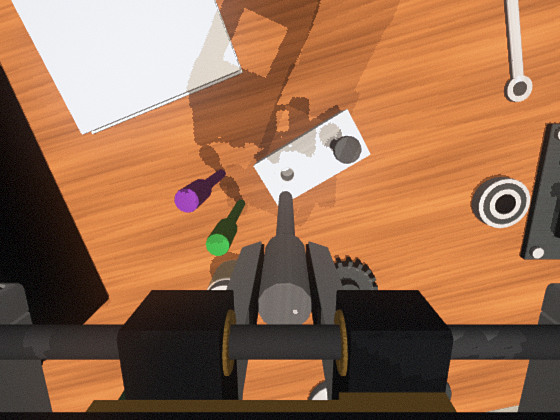

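The rod is held, nearly upright, with its tip at (286,195). Carrying it over the mouth with the tip about 30 mm above.

Call:
servo_tool(series="1 0 2 0 0; 1 -0.2 5 0 0; 1 -0.4 8.5 0 0; 1 -0.6 12 0 0; 1 -0.8 15.5 0 0; 1 -1 19 0 0; 1 -1.2 22.5 0 0; 1 -1.4 26 0 0; 1 -1.4 29.5 0 0; 1 -1.4 33 0 0; 1 -1.4 36.5 0 0; 1 -1.4 40 0 0; 1 -1.4 43 0 0; 1 -1.4 46 0 0; 1 -1.4 48 0 0; 1 -1.4 49.2 0 0; 1 -1.4 49.2 1 0; 1 -1.4 49.2 2.5 0; 1 -1.4 49.2 2.5 0; 1 -1.4 49.2 2.5 0")

```text
time: 8.3
tool_pos: [0.6257, 0.1704, 0.3006]
ee_rot: [-3.139, -0.005, 2.876]
wrist_force: [-0.1, -0.1, -3.5]
width: 0.0247
```

Run:
```python
from h import *
o=robot.get_obs();print(o['time'],o['width'],o['wrist_force'],val(o['tool_pos']),o['ee_rot'])
p,d=snapshot('wrist');V=(cloud('wrist',d,o)-M)@np.array([EX,EY,EZ]).T
t=val(o['tool_pos'])
k=(abs(V[...,1])<.02)&(abs(V[...,0]-t[0])<.05)&(V[...,2]>.155)&(V[...,2]<t[2]-.02)
for a in np.arange(.15,.29,.02):
    q=V[k&(V[...,2]>a)&(V[...,2]<a+.02)]
    if len(q)>5: print(round(a+.01,3),len(q),q.min(0).round(4),q.max(0).round(4))
cv2.imwrite('pics/w4.png',cv2.resize(p[120:330,180:390,::-1],None,fx=3,fy=3,interpolation=cv2.INTER_CUBIC))
# scene view cloud
p,d=snapshot('scene');V=(cloud('scene',d)-M)@np.array([EX,EY,EZ]).T
k=(abs(V[...,1])<.025)&(abs(V[...,0]-t[0])<.05)&(V[...,2]>.158)&(V[...,2]<t[2]-.02)
for a in np.arange(.15,.29,.02):
    q=V[k&(V[...,2]>a)&(V[...,2]<a+.02)]
    if len(q)>3: print('sc',round(a+.01,3),len(q),np.mean(q,0).round(4),q.min(0).round(4),q.max(0).round(4))
k=(V[...,2]>.2)&(V[...,2]<.24)&(abs(V[...,1]-.1)<.03)&(abs(V[...,0])<.09);q=V[k];print('knob',len(q),q.min(0),q.max(0))
```

```text
8.3 0.024689099967168476 [-0.05255156 -0.12512754 -3.52435708] [ 0.00648193 -0.00118334  0.3005685 ] [-3.1388779  -0.00510831  2.87605455]
0.16 27 [-0.0069 -0.0069  0.1621] [-0.0004  0.0061  0.1697]
0.18 80 [-0.0064 -0.0074  0.1708] [-0.0002  0.006   0.1898]
0.2 94 [-0.0049 -0.0072  0.19  ] [0.0035 0.0062 0.2098]
0.22 113 [-0.0037 -0.0074  0.2101] [0.0032 0.006  0.2299]
0.24 149 [-0.0024 -0.0072  0.2301] [0.0061 0.0061 0.25  ]
0.26 180 [-0.0011 -0.0075  0.25  ] [0.0055 0.0059 0.27  ]
0.28 32 [ 0.0003 -0.0049  0.2704] [0.0024 0.004  0.2757]
sc 0.16 12 [ 0.0057 -0.0054  0.1654] [-0.0002 -0.0108  0.16  ] [0.0097 0.0021 0.1699]
sc 0.18 34 [ 0.0058 -0.0057  0.1798] [-0.0032 -0.0107  0.1702] [0.0114 0.0009 0.1897]
sc 0.2 32 [ 0.0073 -0.0063  0.1996] [ 1.000e-04 -1.000e-02  1.902e-01] [ 0.0113 -0.0005  0.208 ]
sc 0.22 37 [ 0.0086 -0.0058  0.2192] [ 0.0023 -0.0104  0.2103] [0.0136 0.0025 0.23  ]
sc 0.24 38 [ 0.0098 -0.0057  0.2398] [ 0.0021 -0.0093  0.2303] [0.0146 0.0016 0.2498]
sc 0.26 38 [ 0.0111 -0.006   0.2603] [ 0.0043 -0.01    0.2507] [0.0163 0.0022 0.2699]
sc 0.28 20 [ 0.0119 -0.006   0.2747] [ 0.0043 -0.0116  0.2707] [ 1.590e-02 -1.000e-04  2.798e-01]
knob 146 [0.03575301 0.08089596 0.20083854] [0.0660351  0.10934377 0.23996642]
```

View pics/w4.png

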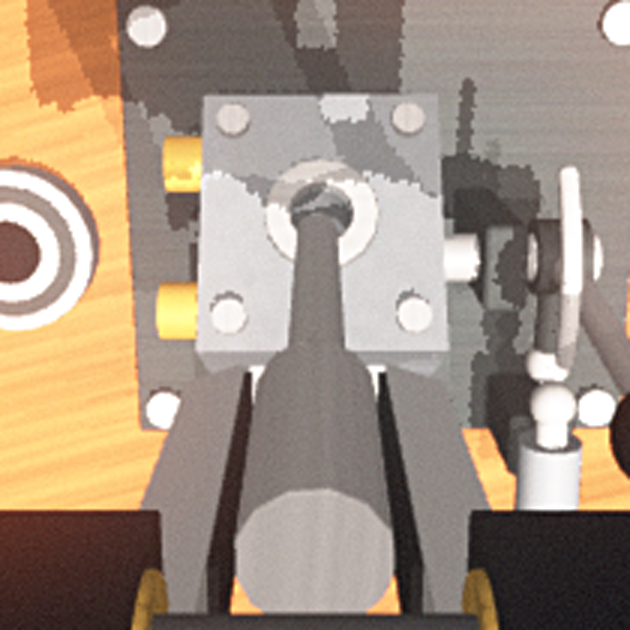

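The tip is about 30 mm above the mouth, centred in x and about 1.5 mm to the right of the ring centre (ring at (322,214) in the crop, shaft at 317). Lowering with a small y correction.

Call:
servo_tool(series="1 0 0.15 0 0; 1 0 0.15 0.5 0; 1 0 0.15 1 0; 1 0 0.15 1.5 0; 1 0 0.15 2 0; 1 0 0.15 2.5 0; 1 0 0.15 2.8 0; 1 0 0.15 3.1 0; 1 0 0.15 3.3 0; 1 0 0.15 3.3 0")

```text
time: 9.23
tool_pos: [0.6264, 0.1726, 0.2698]
ee_rot: [-3.141, -0.002, 2.877]
wrist_force: [-1.2, 0.8, -3.0]
width: 0.0243
```

```bash
cat >> h.py <<'E'
def rod():
    o=robot.get_obs();t=val(o['tool_pos']);print('t',o['time'],'w',o['width'],'F',o['wrist_force'].round(1),'tcp',t.round(4))
    p,d=snapshot('wrist');V=(cloud('wrist',d,o)-M)@np.array([EX,EY,EZ]).T
    # shaft: pixels narrow in y; front ridge = nearest to camera (|y-yc|<2.5mm)
    g=t+[0,0,.019]
    k=(abs(V[...,1]-t[1])<.003)&(abs(V[...,0]-g[0])<.15)&(V[...,2]<t[2]-.01)&(V[...,2]>.14)
    q=V[k]
    for a in np.arange(.14,t[2],.015):
        s=q[(q[:,2]>=a)&(q[:,2]<a+.015)]
        if len(s)>3: print(round(a,3),len(s),np.median(s,0).round(4))
    return p,d,V
E
python3 - <<'E'
from h import *
p,d,V=rod();cv2.imwrite('pics/w5.png',cv2.resize(p[120:330,180:390,::-1],None,fx=3,fy=3,interpolation=cv2.INTER_CUBIC))
E
```

```text
t 9.2333 w 0.02425310014609474 F [-1.2  0.8 -3. ] tcp [0.0067 0.0012 0.2698]
0.14 24 [-0.0054  0.0018  0.1473]
0.155 29 [-0.0044  0.0009  0.1631]
0.17 33 [-0.0032  0.0009  0.1776]
0.185 42 [-0.0022  0.0009  0.1925]
0.2 49 [-0.0013  0.0009  0.2083]
0.215 58 [-2.000e-04  1.700e-03  2.229e-01]
0.23 61 [0.0007 0.001  0.238 ]
0.245 6 [-0.0037  0.0023  0.2587]
```

Tip is in the mouth with no contact load. I'll swing the handle towards the operator along an arc so the rod pivots in the pads.

Call:
servo_tool(series="1 0.45 0 0.02 0; 1 0.9 0 0.05 0; 1 1.6 0 0.1 0; 1 2.3 0 0.15 0; 1 2.9 0 0.25 0; 1 3.6 0 0.4 0; 1 4.2 0 0.57 0; 1 4.85 0 0.77 0; 1 4.85 0 0.77 0; 1 4.85 0 0.77 0")

```text
time: 10.12
tool_pos: [0.5786, 0.1855, 0.2613]
ee_rot: [-3.14, -0.004, 2.878]
wrist_force: [1.0, 0.3, -3.5]
width: 0.0226
```

Run:
```python
from h import *
p,d,V=rod();cv2.imwrite('pics/w6.png',cv2.resize(p[120:330,180:390,::-1],None,fx=3,fy=3,interpolation=cv2.INTER_CUBIC))
```

```text
t 10.1167 w 0.02257709455249805 F [ 1.   0.3 -3.5] tcp [-0.0429  0.0013  0.2613]
0.14 15 [-0.0096  0.0007  0.1468]
0.155 17 [-0.0125  0.0017  0.1617]
0.17 24 [-0.0154  0.0017  0.1777]
0.185 26 [-0.0181  0.0017  0.1935]
0.2 32 [-0.0208  0.0013  0.2076]
0.215 23 [-0.0232  0.0017  0.2196]
0.245 6 [-3.470e-02  1.000e-04  2.501e-01]
```

View pics/w6.png

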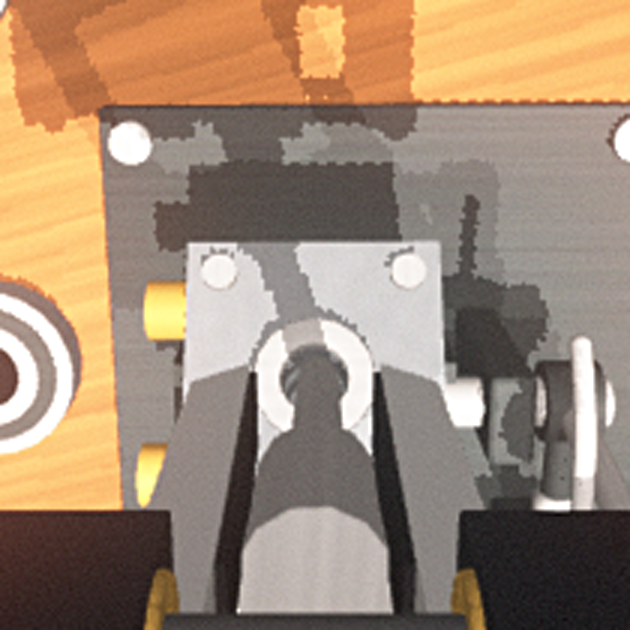

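The rod is in the ring and pivoting (about 11° so far). Continuing the arc.

Call:
servo_tool(series="1 0.6 0 0.24 0; 1 1.24 0 0.48 0; 1 1.85 0 0.78 0; 1 2.44 0 1.08 0; 1 3 0 1.42 0; 1 3.58 0 1.78 0; 1 3.95 0 2 0; 1 4.3 0 2.22 0; 1 4.3 0 2.22 0; 1 4.3 0 2.22 0")

```text
time: 11.0
tool_pos: [0.5387, 0.1967, 0.2414]
ee_rot: [3.141, 0.001, 2.877]
wrist_force: [-0.2, -0.5, -0.2]
width: 0.0008
```

Run:
```python
from h import *
p,d,V=rod();cv2.imwrite('pics/w7.png',cv2.resize(p[120:330,180:390,::-1],None,fx=3,fy=3,interpolation=cv2.INTER_CUBIC))
t=val(robot.get_obs()['tool_pos'])
p,d=snapshot('scene');V=(cloud('scene',d)-M)@np.array([EX,EY,EZ]).T
k=(abs(V[...,1])<.025)&(V[...,0]<.01)&(V[...,0]>-.1)&(V[...,2]>.155)&(V[...,2]<t[2]+.0)
for a in np.arange(.15,.25,.01):
    q=V[k&(V[...,2]>a)&(V[...,2]<a+.01)]
    if len(q)>3: print('sc',round(a+.005,3),len(q),np.mean(q,0).round(4),q[:,0].min().round(4),q[:,0].max().round(4))
```

```text
t 11.0 w 0.0007652579241740568 F [-0.2 -0.5 -0.2] tcp [-0.0843  0.0019  0.2414]
0.14 24 [0.0231 0.0017 0.1423]
0.2 19 [-0.0826  0.0017  0.2132]
sc 0.155 14 [-0.019  -0.0018  0.1574] -0.0272 -0.0122
sc 0.165 23 [-0.0246 -0.0027  0.1647] -0.0339 -0.0152
sc 0.175 27 [-0.0314 -0.0042  0.175 ] -0.0456 -0.021
sc 0.185 42 [-0.0355 -0.0046  0.1847] -0.0516 -0.0254
sc 0.195 50 [-0.0436 -0.0051  0.1945] -0.0619 -0.033
sc 0.205 50 [-0.0508 -0.0049  0.2048] -0.0702 -0.0403
sc 0.215 52 [-0.0596 -0.0035  0.2151] -0.0794 -0.0482
sc 0.225 29 [-0.0628 -0.0021  0.2234] -0.0724 -0.0567
```

The jaws have closed on nothing, so the rod has slipped out. The scene cloud suggests it may have dropped into the bore; looking.

Run:
```python
from h import *
p,d=snapshot('scene');a=cv2.resize(p[110:290,270:430,::-1],None,fx=3,fy=3,interpolation=cv2.INTER_CUBIC)
b=cv2.imread('pics/w7.png')[:540,:];b=b[:540,100:360];cv2.imwrite('pics/s2.png',np.hstack([a,b]))
```

```text
(no output)
```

View pics/s2.png

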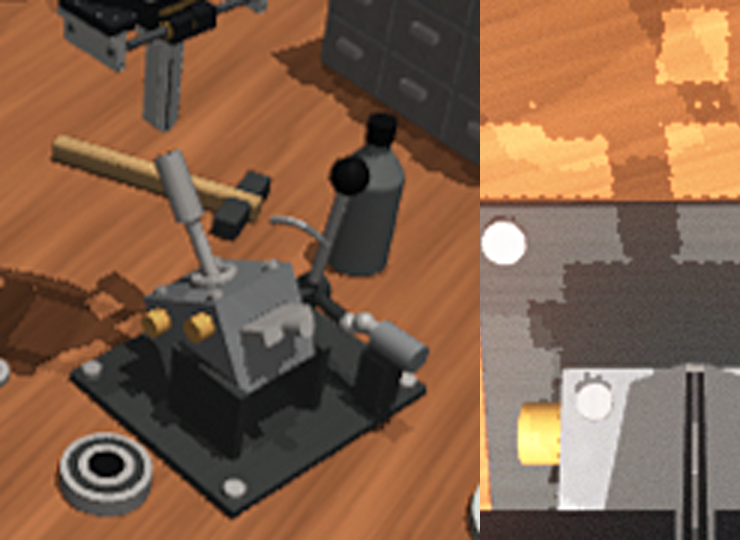

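The rod stands in the bore, lever still in float. Retracting upwards, then measuring the seating.

Call:
servo_tool(series="1 0 0 -2 0; 1 2 0 -5 0; 1 5 0 -8 0; 1 9 0 -9 0; 1 13 0 -9 0; 1 13 0 -9 0; 1 13 0 -9 0")

```text
time: 11.73
tool_pos: [0.4124, 0.231, 0.3323]
ee_rot: [3.139, 0.003, 2.879]
wrist_force: [0.6, 0.6, -0.9]
width: 0.0007
```

Run:
```python
from h import *
o=robot.get_obs();print(o['time'],o['tool_pos'],o['wrist_force'])
n=np.array([-.5,0,.866])
for c in('scene','top'):
    p,d=snapshot(c);V=(cloud(c,d)-M)@np.array([EX,EY,EZ]).T
    k=(abs(V[...,1])<.03)&(V[...,0]<.0)&(V[...,0]>-.12)&(V[...,2]>.16)&(V[...,2]<.27)
    q=V[k];q=q[np.isfinite(q[:,2])];
    s=(q-[0,0,.135])@n
    print(c,len(q),'along-axis max',np.percentile(s,[90,98,100]).round(4),'z max',q[:,2].max().round(4))
    m,_,vt=0,0,0
    h=q[s>.06];c0=h.mean(0);v=np.linalg.svd(h-c0)[2][0];v*=np.sign(v[2]);print(' centre',c0.round(4),'dir',v.round(3))
    top=h[((h-[0,0,.135])@n)>.095];print(' top pts',len(top),top.mean(0).round(4))
    k=(V[...,2]>.2)&(V[...,2]<.245)&(abs(V[...,1]-.1)<.03)&(abs(V[...,0])<.09);print(' knob',V[k].min(0).round(3),V[k].max(0).round(3))
    A=np.load(f'pics/{c}0.npz')['p'];cv2.imwrite(f'pics/{c}f.png',p[...,::-1])
    df=np.abs(A.astype(int)-p).max(2)>50
    cs=cv2.connectedComponentsWithStats(df.astype('uint8'))[2];print([tuple(x) for x in cs[1:] if x[4]>25])
```

```text
11.7333 [0.41235454 0.23102626 0.33229771] [ 0.60360795  0.59337316 -0.86238271]
scene 275 along-axis max [0.1059 0.1106 0.1117] z max 0.229
 centre [-0.0514 -0.0046  0.2054] dir [-0.639  0.036  0.769]
 top pts 69 [-0.0627 -0.0039  0.219 ]
 knob [0.038 0.081 0.201] [0.067 0.11  0.24 ]
[(np.int32(86), np.int32(0), np.int32(48), np.int32(126), np.int32(2657)), (np.int32(132), np.int32(0), np.int32(50), np.int32(153), np.int32(3601)), (np.int32(179), np.int32(0), np.int32(47), np.int32(6), np.int32(169)), (np.int32(237), np.int32(0), np.int32(41), np.int32(11), np.int32(302)), (np.int32(287), np.int32(0), np.int32(24), np.int32(25), np.int32(136)), (np.int32(277), np.int32(3), np.int32(10), np.int32(13), np.int32(108)), (np.int32(83), np.int32(4), np.int32(7), np.int32(16), np.int32(69)), (np.int32(152), np.int32(4), np.int32(7), np.int32(25), np.int32(33)), (np.int32(277), np.int32(21), np.int32(33), np.int32(20), np.int32(304)), (np.int32(304), np.int32(37), np.int32(19), np.int32(8), np.int32(68)), (np.int32(289), np.int32(48), np.int32(39), np.int32(11), np.int32(185)), (np.int32(30
[... 1934 characters left out ...]
 np.int32(6), np.int32(31)), (np.int32(174), np.int32(186), np.int32(12), np.int32(11), np.int32(57)), (np.int32(208), np.int32(201), np.int32(9), np.int32(12), np.int32(61)), (np.int32(381), np.int32(228), np.int32(11), np.int32(17), np.int32(94)), (np.int32(394), np.int32(228), np.int32(5), np.int32(8), np.int32(27)), (np.int32(117), np.int32(236), np.int32(152), np.int32(177), np.int32(10737)), (np.int32(3), np.int32(309), np.int32(194), np.int32(111), np.int32(11243)), (np.int32(291), np.int32(365), np.int32(17), np.int32(9), np.int32(57)), (np.int32(312), np.int32(390), np.int32(20), np.int32(30), np.int32(253)), (np.int32(194), np.int32(405), np.int32(18), np.int32(15), np.int32(138))]
```

View pics/scenef.png

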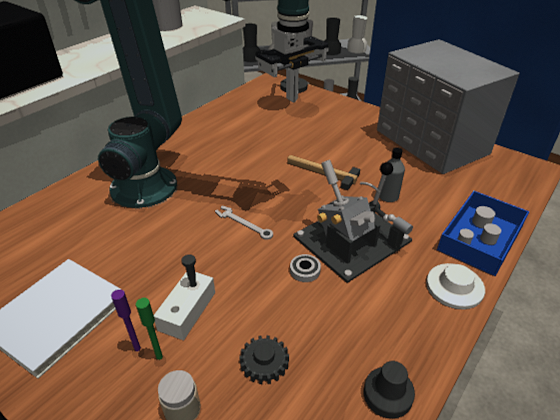

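```bash
python3 -c "
from bench import robot;print(robot.close_job())"
```

```text
the job is handed in; nothing more can be done
None
```

The lever is in float and the depth rod is standing in the gauge port, bottomed in the bore. However, the rod dropped the last part of the way instead of being lowered all the way. I handed the job in after about 12 s of robot time.

- **Lever:** I pushed the knob past the detent with the closed fingers. It stayed over by itself, with the knob about 51 mm along the valve's x. Float should put it at about 54 mm and neutral at −40 mm. It was still there in the last check.
- **Rod:** I took it from the rack, put its tip in the mouth, and tilted it by swinging the gripper so it pivoted in the pads. Partway through the swing the handle slipped out of the jaws and the rod slid down the bore on its own.
- **Seating:** The handle's top measured about 110–115 mm from the mouth along the bore axis; 110 mm means bottomed. Fitting a line to the visible surface gave a steeper lean than 30°, but that fit is crude, and I put it down to the rod leaning in the looser bore.
- **Rest of the bench:** In the final picture the drift, bearing, wrench, hammer, gear and oil bottle look unmoved. The arm was clear of everything.

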